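Tip the cream bush out of its pan and level the pan again

ROBOT

A 6-joint arm with a two-finger parallel gripper is mounted at the origin on the work surface. World frame = base frame: x ahead of the robot, y to its left, z up, the work surface at z = 0. Lengths are in m, angles in rad, forces in N, time in s.
With the tool pointing down it reaches from about 0.425 to 0.95 m from the base axis. Payload 14.7 kg.
Tool frame: the origin (TCP) lies on the mounting face of the last link; the fingertips stand 173 mm ahead of it and the grasp point (between the pads) lies 155 mm ahead of it; z points along the fingers, y is the line along which they close (so a half turn about z gives the same grasp; the last joint's range is limited). The gripper opens to 85 mm and grips with 20 to 120 N. Pads are 22 mm wide; open, the fingers measure 114 mm over their backs; the gripper's body (76 mm by 85 mm) begins 54 mm behind the grasp point. The pads swing forward as they close: fully open they stand 13 mm farther back than shut.
Start: joints at [1.056, 0.48, 1.596, -0, 1.065, -0.047], TCP at [0.293, 0.58, 0.405] pointing down, gripper open.
Joint ranges: [-2.75, 2.75], [-0.82, 2.05], [0.23, 2.67], [-1.56, 4.7], [0.09, 2.69], [-2.92, 2.92]. Speed limits (rad/s): [1.89, 1.89, 2.39, 3.01, 3.01, 3.01].

INTERFACE

Orientations are given as a unit quaternion [x, y, z, w].
In Python, from rig import arm gives the robot as it stands. The module is installed in compiled form; this text tells all that it offers.
- The arm moves only by the tool drive_tool, never from a script. Its argument "rows" is a list that holds one entry, the list of rows, each a list of 7 numbers: the shift along the tool's x, y, z scaled (see below), then the turn, a rotation vector about the tool's x, y, z scaled (see below), then the gripper command: -1 is shut, 1 is fully open, values between are in proportion. In form: [[[dx, dy, dz, wx, wy, wz, claw], ...]]. A call has 1 to 8 rows; each row shifts and turns the commanded pose from where the row before left it, along the tool's axes as they then stand; what a row does not reach is not made up. The controller multiplies each number of a shift by 0.12 m and each number of a turn by 2 pi rad. A row lasts 1/10 s, in which the tool goes at most 50 mm and 8.59 degrees, less where a joint would pass 70% of its speed; a pose out of reach is approached as far as the arm can. A call with a number of a shift or a turn outside -1 to 1 is refused whole. A call with a gripper value outside its range is refused whole. The fingers move at their own pace and stop on an object; "force" is the grip in N (left out, the last holds). Time passes only in rows, so rows that do not move let the fingers close. It gives the time, the measured TCP pose, the force, the opening and the grip force at its end, in the units of the state.
- arm.get_state(): the state, without advancing time (a new reading comes with each control period).
- arm.snapshot(name): name is "side" or "top" or "wrist"; returns a dict with "pixels" (384x512x3 uint8, red, green, blue), "intrinsics" (3x3 intrinsics, pixels), "cam_to_world" (4x4, takes a point from camera to world coordinates). Camera axes: x right, y up, looking along -z (the intrinsics and any distortion apply to the point x, -y, -z); pixel columns grow to the right and rows downward; lengths in m; the calibration is good to about 2 mm. A picture is of the moment at which its call begins. There is no depth.
- arm.hand_in(): hands the job in; it is judged then, once.
The state is a dict: "time": time; "q": joint angles; "dq": joint speeds; "tau": joint torques, N m; "eef_pos": TCP position; "ee_rot": TCP orientation; "wrist_force": force on the tool from outside, world axes, zero at the start; "ft_torque": the same for the moment, N m; "grip_width": finger opening in m; "finger_force": force on a finger pad.
Only numpy, scipy, OpenCV 4.12 (cv2) and the standard library are available. Lean on these libraries where they do the work, as an engineer would, in place of code of your own. Each camera call takes 0.05 s, during which the arm holds its last target. There are 200 camera calls.

TASK

Two tipping stands stand on the soldering bench. On the one whose pan holds the cream bush, lift the red bar to tip the pan to about 45 degrees and hold it there a second so that the bush rolls out into the blue tray below, then swing the pan back down level and let go. Leave the stand with the black bush alone.

Things in the scene. Friction and masses are not known exactly. Their poses are not given: they have to be found in the camera images.
- cream_pivot (a point): Middle of the front edge of the cream bush's pan, on the hinge line, at the top of the pan's floor, 65 mm above the table; fixed on the stand (205 x 124 mm). x is level, from tray to pan (within 26 degrees of straight away from the robot), y along the hinge, z up. The blue tray (inside 104 x 104 mm, walls 40 mm high, floor 55 mm below here) is centred at x = -50 mm.
- cream_bar (a point): Middle of that pan's red bar: 12 mm thick, 92 mm free length along y. Pan level (as it starts): at x 65, y 0, z 80 mm from cream_pivot; it swings up and towards the robot about the pivot, radius 103 mm. Its z axis leans with the pan. Stiff hinge, 0 to 77 degrees: about 5 N moves it, it stays where left. 45 mm free below the bar. Steel pan 85 x 92 mm, 26 mm sides.
- bush_cream_center (a point): Centre of the cream cylindrical bush, 32 mm in diameter, 50 mm long, about 50 g, lying along the hinge between two 2 mm ribs at the open front edge of its pan. It stays there until the pan is tipped beyond about 30 degrees, then rolls out into the blue tray.
- bush_black_center (a point): Centre of the black bush, same size, lying in the pan of the other stand, which is of the same make: leave alone.

How it is judged:
On the way:
1. the pan of the cream bush is held tipped between 35 and 55 degrees for half a second (angle between cream_bar's own z axis and vertical between 0.61 and 0.96 rad), for 0.5 s.
At the end, for the whole second after the job is handed in: The pan that held the cream bush is level again to within 10 degrees and released; the cream bush lies in the blue tray of the same stand; the black bush is within 20 mm of where it started (angle between cream_bar's own z axis and vertical below 0.17 rad and x of bush_cream_center in the frame of cream_pivot between -0.106 and 0.005 m and y of bush_cream_center in the frame of cream_pivot between -0.055 and 0.055 m and z of bush_cream_center in the frame of cream_pivot below -0.02 m and distance of bush_black_center from where it was at the start of the episode below 0.02 m); the robot touches nothing.
It fails at once if the pan of the cream bush is tipped beyond 65 degrees (angle between cream_bar's own z axis and vertical above 1.135 rad).
It fails at once if the black bush is moved by more than 20 mm (distance of bush_black_center from where it was at the start of the episode above 0.02 m).
It also fails if it takes over 38 s, if anything falls off the work surface, if the arm or the gripper's body presses on something with over 40 N, if the wrist force passes 120 N, or if a joint passes its speed limit or range.

## Working session

There is one attempt and no reset: what is moved stays moved. The work goes in short steps, Python scripts to look and compute and a tool call to move; the robot and the scene stay as the last step left them, time stands still between calls to the robot, and variables do not carry over. Pictures are saved under pics/ and viewed, at most 10 in all, crops included, and the job is handed in when it is done.

Besides the shell and the picture viewer there is one more tool, called after "Request:" as name(argument=value, ...) on one line, values as JSON. drive_tool: Moves the arm, as the interface text tells. Shifts and turns lie within -1 to 1; 1 stands for 0.12 m of shift or 2 pi rad of turn. Its arguments: {"type":"object","properties":{"rows":{"type":"array"},"force":{"type":"number"}},"required":["rows"]}

```bash
mkdir -p pics; cat > h.py <<'E'
import numpy as np, cv2
from rig import arm
def snap(n,f=None):
    s=arm.snapshot(n)
    if f: cv2.imwrite('pics/'+f,s['pixels'][:,:,::-1])
    return s
def ray(s,u,v):
    K=np.array(s['intrinsics']);T=np.array(s['cam_to_world'])
    d=np.linalg.solve(K,[u,v,1.]);d=T[:3,:3]@(d*[1,-1,-1]);return T[:3,3],d
def onz(s,u,v,z):
    o,d=ray(s,u,v);return o+d*(z-o[2])/d[2]
def cross(a,b):
    A=0;B=0
    for o,d in (a,b):
        d=d/np.linalg.norm(d);P=np.eye(3)-np.outer(d,d);A=A+P;B=B+P@o
    return np.linalg.solve(A,B)
E
python3 - <<'E'
from h import *
a=snap('top');b=snap('side')
for n,s in(('top',a),('side',b)):
    print(n,np.round(s['intrinsics'],1).tolist(),np.round(s['cam_to_world'],3).tolist(),[k for k in s])
cv2.imwrite('pics/a.png',cv2.resize(np.vstack([a['pixels'],b['pixels']])[:,:,::-1],(400,600)))
cv2.imwrite('pics/top.png',a['pixels'][:,:,::-1]);cv2.imwrite('pics/side.png',b['pixels'][:,:,::-1])
np.save('top.npy',a,allow_pickle=True);np.save('side.npy',b,allow_pickle=True)
print(arm.get_state())
E
```

```text
top [[436.6, 0.0, 246.2], [0.0, 436.6, 185.1], [0.0, 0.0, 1.0]] [[0.031, 0.975, -0.221, 0.355], [-1.0, 0.029, -0.013, 0.004], [-0.006, 0.222, 0.975, 1.054], [0.0, 0.0, 0.0, 1.0]] ['pixels', 'intrinsics', 'cam_to_world']
side [[492.3, 0.0, 256.1], [0.0, 492.3, 185.5], [0.0, 0.0, 1.0]] [[-0.999, -0.033, 0.011, 0.54], [0.026, -0.494, 0.869, 0.881], [-0.023, 0.869, 0.495, 0.637], [0.0, 0.0, 0.0, 1.0]] ['pixels', 'intrinsics', 'cam_to_world']
{'time': 0.1, 'q': array([ 1.05639604e+00,  4.80794259e-01,  1.59676428e+00, -3.57120837e-05,
        1.06506382e+00, -4.66381901e-02]), 'dq': array([-0.00019045, -0.0015961 , -0.00202535, -0.00055943,  0.0001014 ,
        0.00027107]), 'tau': array([ 1.76021091e-03, -9.52264166e+01, -4.31044185e+01, -2.30780697e-04,
        5.27248034e-03, -4.91275466e-05]), 'eef_pos': array([0.29301272, 0.58004004, 0.40413751]), 'ee_rot': array([ 2.31746190e-01,  9.72776150e-01, -4.99048210e-04, -1.27532455e-04]), 'wrist_force': array([ 0.37683098, -0.61345633, -0.0769346 ]), 'ft_torque': array([ 0.01602428,  0.0231278 , -0.00724541]), 'finger_force': 0.0, 'grip_width': 0.08524147604278362}
```

View pics/top.png

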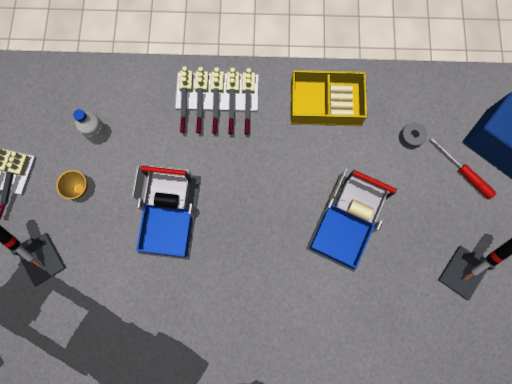

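View pics/side.png

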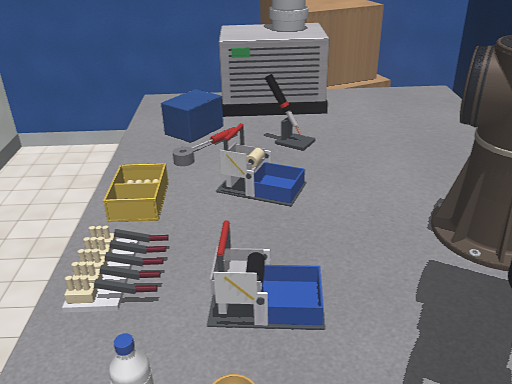

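The top view shows the cream stand on the right: red bar from about (352,174) to (395,190), cream bush near (361,210), blue tray near (344,238). The black stand is on the left, near (165,210). In the side view the cream stand is the far one, around (255,165).

```bash
python3 - <<'E'
from h import *
a=np.load('top.npy',allow_pickle=True).item();im=a['pixels'].astype(int)
R,G,B=im[...,0],im[...,1],im[...,2]
def blob(m,box):
    u0,u1,v0,v1=box;k=np.zeros(m.shape,np.uint8);k[v0:v1,u0:u1]=m[v0:v1,u0:u1]
    n,l,s,c=cv2.connectedComponentsWithStats(k);i=1+s[1:,4].argmax()
    ys,xs=np.where(l==i);return cv2.minAreaRect(np.c_[xs,ys].astype(np.float32))
bar=blob((R>110)&(G<60)&(B<60),(335,410,160,205))
bl=blob((B>110)&(R<70),(300,385,195,275))
cr=blob((R>150)&(G>140)&(B<R-25),(335,385,190,230))
for n,r,z in(('bar',bar,.148),('tray',bl,.04),('bush',cr,.09)):
    p=cv2.boxPoints(r);print(n,np.round(r[0],1),np.round(r[1],1),r[2],'centre',onz(a,*r[0],z).round(4))
    print(np.array([onz(a,*q,z)[:2] for q in p]).round(4).tolist())
E
```

```text
bar [374.3 181.4] [45.7  4.9] 24.227745056152344 centre [ 0.5769 -0.2564  0.148 ]
[[0.5912, -0.2104], [0.6012, -0.2149], [0.5627, -0.3021], [0.5528, -0.2974]]
tray [342.7 235.7] [50.  47.9] 23.962486267089844 centre [ 0.4716 -0.21    0.04  ]
[[0.4423, -0.1347], [0.5462, -0.1806], [0.5013, -0.2863], [0.3995, -0.2385]]
bush [360.9 209.7] [22.9 12.7] 25.201122283935547 centre [ 0.5253 -0.2412  0.09  ]
[[0.5225, -0.2121], [0.5489, -0.2247], [0.5281, -0.2703], [0.502, -0.2575]]
```

Request:
drive_tool(rows=[[[-0.337, -0.017, 0, 0, 0, 0.01, 0.2], [-0.337, -0.017, 0, 0, 0, 0.01, 0.2], [-0.337, -0.017, 0, 0, 0, 0.01, 0.2], [-0.337, -0.017, 0, 0, 0, 0.01, 0.2], [-0.337, -0.017, 0, 0, 0, 0.01, 0.2], [-0.337, -0.017, 0, 0, 0, 0.01, 0.2], [-0.337, -0.017, 0, 0, 0, 0.01, 0.2], [-0.337, -0.017, 0, 0, 0, 0.01, 0.2]]])

```text
time: 0.9
eef_pos: [0.5312, 0.3631, 0.4043]
ee_rot: [0.468, 0.884, -0.0, -0.0]
wrist_force: [0.0, 1.0, 0.3]
grip_width: 0.0512
finger_force: 0.0
```

Request:
drive_tool(rows=[[[-0.337, -0.017, 0, 0, 0, 0.01, 0.2], [-0.337, -0.017, 0, 0, 0, 0.01, 0.2], [-0.337, -0.017, 0, 0, 0, 0.01, 0.2], [-0.337, -0.017, 0, 0, 0, 0.01, 0.2], [-0.337, -0.017, 0, 0, 0, 0.01, 0.2], [-0.337, -0.017, 0, 0, 0, 0.01, 0.2], [-0.337, -0.017, 0, 0, 0, 0.01, 0.2], [-0.337, -0.017, 0, 0, 0, 0.01, 0.2]]])

```text
time: 1.7
eef_pos: [0.6343, 0.0595, 0.4043]
ee_rot: [0.673, 0.74, -0.0, -0.0]
wrist_force: [0.2, 0.6, 0.8]
grip_width: 0.0513
finger_force: 0.0
```

Request:
drive_tool(rows=[[[-0.337, -0.017, 0, 0, 0, 0.01, 0.2], [-0.337, -0.017, 0, 0, 0, 0.01, 0.2], [-0.337, -0.017, 0, 0, 0, 0.01, 0.2], [-0.337, -0.017, 0, 0, 0, 0.01, 0.2], [-0.337, -0.017, 0, 0, 0, 0.01, 0.2], [-0.337, -0.017, 0, 0, 0, 0.01, 0.2], [-0.337, -0.017, 0, 0, 0, 0.01, 0.2], [0, 0, 0, 0, 0, 0, 0.2]]])

```text
time: 2.5
eef_pos: [0.593, -0.2213, 0.4044]
ee_rot: [0.819, 0.574, -0.001, 0.0]
wrist_force: [0.1, 0.2, -0.2]
grip_width: 0.051
finger_force: 0.0
```

Now look with the wrist camera and work out the correction.

```bash
cat > m.py <<'E'
from h import *
import sys
from scipy.spatial.transform import Rotation as Rn
s=snap('wrist',sys.argv[1]);im=s['pixels'].astype(int);R,G,B=im[...,0],im[...,1],im[...,2]
k=((R>100)&(G<70)&(B<70)).astype(np.uint8)
n,l,st,c=cv2.connectedComponentsWithStats(k);i=1+st[1:,4].argmax();ys,xs=np.where(l==i)
r=cv2.minAreaRect(np.c_[xs,ys].astype(np.float32));print(r,st[i])
p=np.array([onz(s,*q,.148)[:2] for q in cv2.boxPoints(r)]);c=onz(s,*r[0],.148)
print('centre',c.round(4),p.round(4).tolist())
S=arm.get_state();Rt=Rn.from_quat(S['ee_rot']);print('eef',S['eef_pos'].round(4),'y',Rt.as_matrix()[:,1].round(3),'yaw',np.degrees(np.arctan2(Rt.as_matrix()[1,1],Rt.as_matrix()[0,1])))
d=c-S['eef_pos'];d[2]=0;print('shift tool units',(Rt.inv().apply(d)/.12).round(3))
E
python3 m.py w1.png
```

```text
((252.1287841796875, 234.39031982421875), (11.563058853149414, 91.58739471435547), 4.573921203613281) [245 189  17  92 925]
centre [ 0.5791 -0.2557  0.148 ] [[0.5528, -0.3004], [0.593, -0.2119], [0.6024, -0.2162], [0.5633, -0.3054]]
eef [ 0.5937 -0.2195  0.4043] y [ 0.941 -0.339 -0.001] yaw -19.80647170673344
shift tool units [-0.325 -0.012  0.   ]
```

View pics/w1.png

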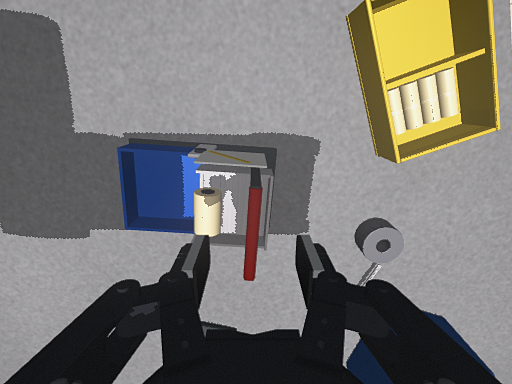

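The wrist view shows the red bar centred at pixel (252,234), between the finger directions, with the cream bush at (207,210) and the tray on its left. It agrees with the top view within 2 mm. I'll shift, turn slightly and descend.

Request:
drive_tool(rows=[[[-0.16, -0.006, 0, 0, 0, 0.006, 0.2], [-0.16, -0.006, 0, 0, 0, 0.006, 0.2], [0, 0, 0.14, 0, 0, 0, 0.2], [0, 0, 0.14, 0, 0, 0, 0.2], [0, 0, 0.14, 0, 0, 0, 0.2], [0, 0, 0, 0, 0, 0, 0.2], [0, 0, 0, 0, 0, 0, 0.2]]])

```text
time: 3.25
eef_pos: [0.5799, -0.252, 0.3543]
ee_rot: [0.838, 0.546, -0.0, -0.0]
wrist_force: [0.0, -0.5, -0.5]
grip_width: 0.0509
finger_force: 0.0
```

```bash
python3 m.py w2.png
```

```text
((254.8597869873047, 224.974365234375), (15.591845512390137, 120.15719604492188), 0.8951737284660339) [ 247  165   17  121 1713]
centre [ 0.5795 -0.255   0.148 ] [[0.5521, -0.3001], [0.5932, -0.212], [0.6028, -0.2165], [0.5633, -0.3053]]
eef [ 0.5801 -0.2522  0.3549] y [ 0.914 -0.405  0.   ] yaw -23.87365744389833
shift tool units [-0.023  0.005  0.   ]
```

Request:
drive_tool(rows=[[[-0.02, 0, 0.115, 0, 0, 0, 0.2], [0, 0, 0.115, 0, 0, 0, 0.2], [0, 0, 0.115, 0, 0, 0, 0.2], [0, 0, 0.115, 0, 0, 0, 0.2], [0, 0, 0, 0, 0, 0, 0.2], [0, 0, 0, 0, 0, 0, -0.3], [0, 0, 0, 0, 0, 0, -0.6], [0, 0, 0, 0, 0, 0, -0.6]]], force=30)

```text
time: 4.1
eef_pos: [0.5789, -0.2549, 0.2997]
ee_rot: [0.838, 0.545, 0.0, 0.0]
wrist_force: [-0.1, 0.2, 0.1]
grip_width: 0.017
finger_force: 0.0
```

Request:
drive_tool(rows=[[[0, 0, 0, 0, 0, 0, -1], [0, 0, 0, 0, 0, 0, -1], [0, 0, 0, 0, 0, 0, -1], [0, 0, 0, 0, 0, 0, -1], [0, 0, 0, 0, 0, 0, -1]]], force=30)

```text
time: 4.6
eef_pos: [0.5792, -0.2551, 0.2999]
ee_rot: [0.838, 0.545, 0.001, 0.001]
wrist_force: [3.5, -1.9, 7.5]
grip_width: 0.0108
finger_force: 29.7
```

```bash
python3 - <<'E'
from h import *
from scipy.spatial.transform import Rotation as Rn
s=arm.get_state();print(s);snap('side','s2.png')
# arc plan: pivot relative to TCP in tool frame (pan level): y=-0.065, z=0.155+0.080
p=np.array([0,-.065,.235])
for n in(2.5,3.0,5.):
  for sg in(1,-1):
    M=Rn.from_rotvec([sg*np.radians(n),0,0]);print(n,sg,((p-M.apply(p))/.12).round(4),sg*n/360)
E
```

```text
{'time': 4.6, 'q': array([-4.62779622e-01,  5.70957101e-01,  1.73210029e+00,  1.54491188e-05,
        8.36416249e-01, -4.52345025e-02]), 'dq': array([-0.00058845,  0.00145034, -0.00028795, -0.00024955,  0.00240033,
        0.00060072]), 'tau': array([-1.40344379e-01, -9.18349314e+01, -3.13116753e+01, -8.87972745e-02,
        1.22458398e+00,  1.30937385e-02]), 'eef_pos': array([ 0.5791934 , -0.25510427,  0.2998866 ]), 'ee_rot': array([8.38309483e-01, 5.45193625e-01, 5.41834887e-04, 9.10496008e-04]), 'wrist_force': array([ 3.52852782, -1.88588777,  7.51466935]), 'ft_torque': array([-0.17782454, -0.49002026,  0.01696549]), 'finger_force': 29.730179607868195, 'grip_width': 0.010833600750651087}
2.5 1 [0.     0.0849 0.0255] 0.006944444444444444
2.5 -1 [ 0.     -0.0859 -0.0218] -0.006944444444444444
3.0 1 [0.     0.1017 0.031 ] 0.008333333333333333
3.0 -1 [ 0.     -0.1032 -0.0257] -0.008333333333333333
5.0 1 [0.     0.1686 0.0547] 0.013888888888888888
5.0 -1 [ 0.     -0.1727 -0.0398] -0.013888888888888888
```

View pics/s2.png

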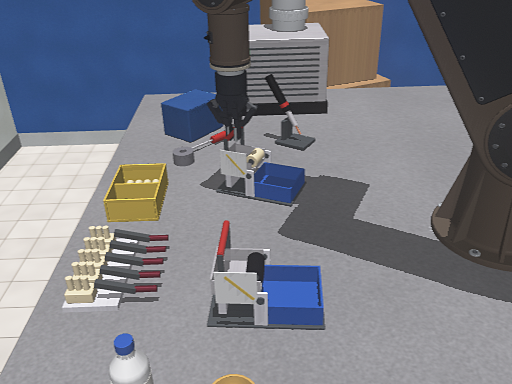

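The side view shows the fingers closed on the cream stand's bar at (233,135). The pan is level, the bush is in place and the black stand is untouched. I'll start the arc.

Request:
drive_tool(rows=[[[0, -0.086, -0.022, -0.00694, 0, 0, -1], [0, -0.086, -0.022, -0.00694, 0, 0, -1], [0, -0.086, -0.022, -0.00694, 0, 0, -1], [0, -0.086, -0.022, -0.00694, 0, 0, -1], [0, -0.086, -0.022, -0.00694, 0, 0, -1], [0, -0.086, -0.022, -0.00694, 0, 0, -1], [0, 0, 0, 0, 0, 0, -1]]])

```text
time: 5.35
eef_pos: [0.5204, -0.229, 0.309]
ee_rot: [0.831, 0.54, 0.072, 0.111]
wrist_force: [1.4, -1.1, 5.5]
grip_width: 0.0109
finger_force: 30.8
```

```bash
cat > st.py <<'E'
from h import *
from scipy.spatial.transform import Rotation as Rn
s=arm.get_state();z=Rn.from_quat(s['ee_rot']).as_matrix()[:,2]
print(s['time'],'q',s['q'].round(3),'tilt',np.degrees(np.arccos(-z[2])),'pos',s['eef_pos'].round(4),'F',s['wrist_force'].round(1),'T',s['ft_torque'].round(2),s['grip_width'],s['finger_force'])
ex=np.array([.9145,-.4046,0]);P=np.array([.579,-.2551,.145])-.065*ex-[0,0,.08]
g=s['eef_pos']+.155*z-P;print('bar rel pivot x,z',g@ex,g[2],'pan angle est',np.degrees(np.arctan2(g[2],g@ex)-np.arctan2(.08,.065)),'r',np.hypot(g@ex,g[2]))
E
python3 st.py
```

```text
5.35 q [-0.473  0.434  1.999  0.033  0.444 -0.084] tilt 15.182649233827211 pos [ 0.5204 -0.229   0.309 ] F [ 1.4 -1.1  5.5] T [-0.13 -0.34  0.06] 0.010939797078652063 30.839118361473083
bar rel pivot x,z 0.04146980782734928 0.09436197087086164 pan angle est 15.369529522776812 r 0.10307243330721663
```

Joint 5 would run out at about 28° of tilt. I'll loosen the fingers to about 20 mm to cage the bar and push it the rest of the way without turning the tool.

Request:
drive_tool(rows=[[[0, 0, 0, 0, 0, 0, -0.53], [0, 0, 0, 0, 0, 0, -0.53], [0, 0, 0, 0, 0, 0, -0.53], [0, -0.03, -0.013, 0, 0, 0, -0.53], [0, -0.03, -0.013, 0, 0, 0, -0.53], [0, -0.03, -0.013, 0, 0, 0, -0.53], [0, -0.03, -0.013, 0, 0, 0, -0.53], [0, -0.03, -0.013, 0, 0, 0, -0.53]]])

```text
time: 6.15
eef_pos: [0.5045, -0.222, 0.3124]
ee_rot: [0.831, 0.54, 0.072, 0.112]
wrist_force: [5.8, -3.3, 8.9]
grip_width: 0.0202
finger_force: 4.5
```

Request:
drive_tool(rows=[[[0, -0.03, -0.013, 0, 0, 0, -0.53], [0, -0.03, -0.013, 0, 0, 0, -0.53], [0, -0.03, -0.013, 0, 0, 0, -0.53], [0, -0.03, -0.013, 0, 0, 0, -0.53], [0, -0.03, -0.013, 0, 0, 0, -0.53], [0, 0, 0, 0, 0, 0, -0.53]]])

```text
time: 6.75
eef_pos: [0.4856, -0.2136, 0.3146]
ee_rot: [0.831, 0.54, 0.072, 0.11]
wrist_force: [2.0, -1.4, 3.3]
grip_width: 0.02
finger_force: 1.7
```

```bash
python3 st.py; python3 -c "
from h import *
s=snap('side');cv2.imwrite('pics/s3.png',cv2.resize(s['pixels'][90:230,160:340,::-1],None,fx=4,fy=4,interpolation=2))"
```

```text
6.75 q [-0.477  0.382  2.077  0.038  0.42  -0.092] tilt 15.111572397170347 pos [ 0.4856 -0.2136  0.3146] F [ 2.  -1.4  3.3] T [-0.2  -0.43  0.07] 0.02000150190732399 1.735728196799755
bar rel pivot x,z 0.003231538158984594 0.09992729576051128 pan angle est 37.241622296121406 r 0.09997953429018196
```

View pics/s3.png

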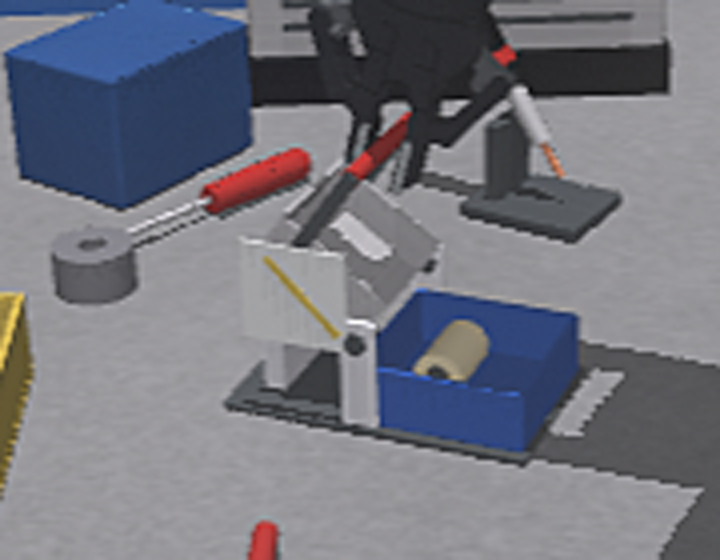

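The crop shows the cream bush already in the blue tray at (452,350). The pan is at roughly 35°, a little short, so I'll push to about 45° and hold for more than a second.

Request:
drive_tool(rows=[[[0, -0.027, -0.01, 0, 0, 0, -0.53], [0, -0.027, -0.01, 0, 0, 0, -0.53], [0, -0.027, -0.01, 0, 0, 0, -0.53], [0, -0.027, -0.009, 0, 0, 0, -0.53], [0, -0.027, -0.009, 0, 0, 0, -0.53], [0, 0, 0, 0, 0, 0, -0.53], [0, 0, 0, 0, 0, 0, -0.53], [0, 0, 0, 0, 0, 0, -0.53]]])

```text
time: 7.6
eef_pos: [0.4696, -0.2064, 0.3149]
ee_rot: [0.831, 0.541, 0.071, 0.109]
wrist_force: [-0.2, 0.1, 0.3]
grip_width: 0.0203
finger_force: 0.0
```

Request:
drive_tool(rows=[[[0, 0, 0, 0, 0, 0, -0.53], [0, 0, 0, 0, 0, 0, -0.53], [0, 0, 0, 0, 0, 0, -0.53], [0, 0, 0, 0, 0, 0, -0.53], [0, 0, 0, 0, 0, 0, -0.53], [0, 0, 0, 0, 0, 0, -0.53], [0, 0, 0, 0, 0, 0, -0.53], [0, 0, 0, 0, 0, 0, -0.53]]])

```text
time: 8.4
eef_pos: [0.4698, -0.2066, 0.3152]
ee_rot: [0.831, 0.541, 0.071, 0.109]
wrist_force: [-0.2, 0.2, -0.1]
grip_width: 0.0201
finger_force: 0.0
```

```bash
python3 st.py; python3 -c "
from h import *
s=snap('side');cv2.imwrite('pics/s4.png',cv2.resize(s['pixels'][90:230,160:340,::-1],None,fx=4,fy=4,interpolation=2))"
```

```text
8.4 q [-0.48   0.361  2.112  0.04   0.408 -0.097] tilt 14.992483028482381 pos [ 0.4698 -0.2066  0.3152] F [-0.2  0.2 -0.1] T [ 0.06  0.16 -0.09] 0.02013357823629272 0.0
bar rel pivot x,z -0.014357700855028096 0.10050078250887241 pan angle est 47.22421053860299 r 0.10152118428553791
```

View pics/s4.png

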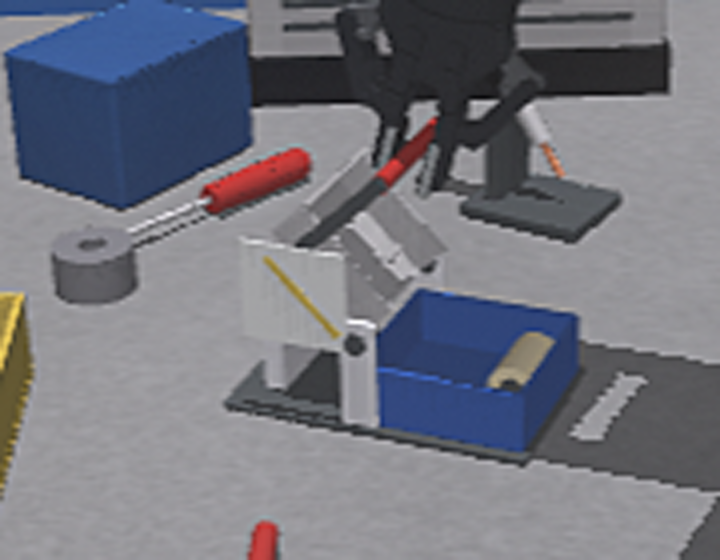

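The pan is held at about 45°. The bush lies in the tray at (520,362), near its front wall. Now I'll swing the pan back down by reversing the path.

Request:
drive_tool(rows=[[[0, 0.054, 0.019, 0, 0, 0, -0.53], [0, 0.054, 0.019, 0, 0, 0, -0.53], [0, 0.054, 0.02, 0, 0, 0, -0.53], [0, 0.054, 0.024, 0, 0, 0, -0.53], [0, 0.054, 0.024, 0, 0, 0, -0.53], [0, 0.055, 0.024, 0, 0, 0, -0.53], [0, 0.055, 0.024, 0, 0, 0, -0.53], [0, 0.055, 0.024, 0, 0, 0, -0.53]]])

```text
time: 9.25
eef_pos: [0.5212, -0.2293, 0.3075]
ee_rot: [0.831, 0.541, 0.071, 0.109]
wrist_force: [-3.4, 2.1, -5.5]
grip_width: 0.0201
finger_force: 2.5
```

Request:
drive_tool(rows=[[[0, 0.085, 0.0255, 0.00694, 0, 0, -0.53], [0, 0.085, 0.0255, 0.00694, 0, 0, -0.53], [0, 0.085, 0.0255, 0.00694, 0, 0, -0.53], [0, 0.085, 0.0255, 0.00694, 0, 0, -0.53], [0, 0.085, 0.0255, 0.00694, 0, 0, -0.53], [0, 0.085, 0.0255, 0.00694, 0, 0, -0.53], [0, 0, 0, 0, 0, 0, -0.53]]])

```text
time: 9.95
eef_pos: [0.5799, -0.2554, 0.2986]
ee_rot: [0.838, 0.545, -0.0, -0.0]
wrist_force: [0.4, 0.3, -0.5]
grip_width: 0.02
finger_force: 0.0
```

Request:
drive_tool(rows=[[[0, 0.015, 0, 0, 0, 0, -0.53], [0, 0.015, 0, 0, 0, 0, -0.53], [0, 0, 0, 0, 0, 0, -0.53]]])

```text
time: 10.25
eef_pos: [0.5816, -0.2561, 0.2993]
ee_rot: [0.838, 0.545, 0.0, 0.0]
wrist_force: [-3.3, 1.5, -2.1]
grip_width: 0.02
finger_force: 1.8
```

```bash
python3 st.py
```

```text
10.25 q [-0.463  0.575  1.725  0.     0.841 -0.045] tilt 0.008474354139243852 pos [ 0.5816 -0.2561  0.2993] F [-3.3  1.5 -2.1] T [ 0.21  0.51 -0.03] 0.020042346243720758 1.8196235597133636
bar rel pivot x,z 0.067800930613625 0.0792900380294946 pan angle est -1.43990137594238 r 0.10432581810267433
```

Next I'll push about 3 mm more to seat it, back off, open the fingers, and retreat straight up.

Request:
drive_tool(rows=[[[0, 0.013, 0, 0, 0, 0, -0.53], [0, 0.013, 0, 0, 0, 0, -0.53], [0, 0, 0, 0, 0, 0, -0.53], [0, -0.04, 0, 0, 0, 0, -0.53], [0, 0, 0, 0, 0, 0, 0.1], [0, 0, 0, 0, 0, 0, 0.1], [0, 0, 0, 0, 0, 0, 0.1], [0, 0, 0, 0, 0, 0, 0.1]]])

```text
time: 11.05
eef_pos: [0.5806, -0.2557, 0.2994]
ee_rot: [0.838, 0.545, 0.0, 0.0]
wrist_force: [-0.5, -0.6, 0.2]
grip_width: 0.0468
finger_force: 0.0
```

Request:
drive_tool(rows=[[[0, 0, -0.15, 0, 0, 0, 0.1], [0, 0, -0.2, 0, 0, 0, 0.1], [0, 0, -0.2, 0, 0, 0, 0.1], [0, 0, -0.2, 0, 0, 0, 0.1], [0, 0, -0.2, 0, 0, 0, 0.1], [0, 0, 0, 0, 0, 0, 0.1], [0, 0, 0, 0, 0, 0, 0.1]]])

```text
time: 11.75
eef_pos: [0.5805, -0.2556, 0.4136]
ee_rot: [0.838, 0.545, 0.0, 0.0]
wrist_force: [-0.3, 0.0, -0.3]
grip_width: 0.0468
finger_force: 0.0
```

```bash
python3 st.py; python3 -c "
from h import *
s=snap('side');cv2.imwrite('pics/s5.png',cv2.resize(s['pixels'][90:340,160:340,::-1],None,fx=2.4,fy=2.4,interpolation=2))"
```

```text
11.75 q [-0.463  0.45   1.625  0.     1.066 -0.045] tilt 0.06269511537412234 pos [ 0.5805 -0.2556  0.4136] F [-0.3  0.  -0.3] T [ 0.01 -0.04 -0.02] 0.046830621325523236 0.0
bar rel pivot x,z 0.06676269624497261 0.19358349338302194 pan angle est 20.065669178902077 r 0.2047726215104768
```

View pics/s5.png

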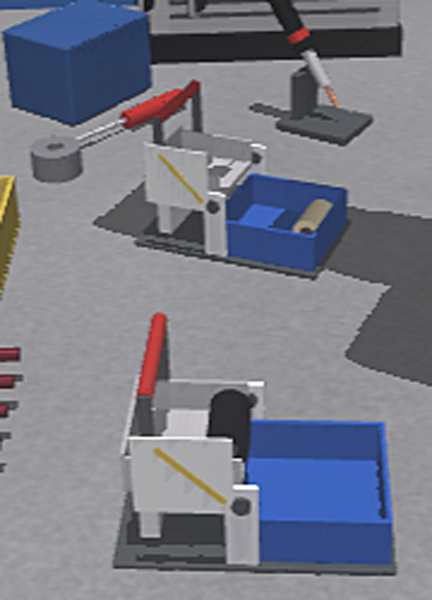

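The pan is level, with its bar at (165,105) matching the other stand. The cream bush is in the blue tray at (315,215), the black bush at (230,425) hasn't moved, and the gripper is clear.

```bash
python3 -c "
from rig import arm
print(arm.hand_in())"
```

```text
the job is handed in; nothing more can be done
None
```

I tipped the cream bush's pan to about 45° by estimate and held it for over a second; the bush is in the blue tray, the pan is level and released, the black stand was left alone, and the job is handed in at about 12 s (no verdict was shown).

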